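# Square a sample carrier in its nest and clamp it

## Task

Locate the loose steel sample carrier in the sample nest with light pushes of the fingertips, without lifting it off the plate: first push it along the nest, away from the red grip, until it lies flat against the end stop, and only then push it across, along that stop, until it also lies flat against the side stop. With the carrier still against both stops, press the tip of the hold-down clamp's arm until its foot rests on the carrier, then draw the hand clear. Use only a light touch each time, and leave the brass weight, the screwdriver and the tape roll where they are.

Things in the scene. Friction and masses are not known exactly. Their poses are not given: they have to be found in the camera images.
- nest: Sample nest screwed to the bench: flat base plate 80 mm (its x, -40 to +40) by 135 mm (its y, -42 to +93), top face 10 mm above the bench. Origin at bench level, z up. Two low steel strips, tops 16 mm above the bench, are its stops: the SIDE stop along the +x edge, the END stop across the +y end. The hold-down clamp stands at the other end. Plate and stops are rigid: push slowly; 35 N is too rough.
- clamp_pin (a point): Cross pin of the hold-down clamp (nest frame 0, -14, 34 mm) in a fixed bracket (x -10 to +10, y -30 to +4, up to z 42 mm). A flat arm 7 mm wide reaches from it over the plate (x -5 to +2) to y = 56; the red grip, 17 mm thick, goes the other way to y = -92. Arm and grip are one lever; open, no part of it is higher than about 64 mm.
- carrier: Loose steel block 44 mm (its x) by 36 mm (its y) by 7 mm high, 60 to 125 g, grey sample sheet on top, lying on the nest's plate beside the open clamp arm. Origin: centre of its underside; axes within 9 degrees of the nest's. It starts 7 to 20 mm short of the end stop, 23 to 37 mm short of the side stop. Fully home, its origin is at x = 8, y = 63.7, z = 10 mm in the nest's frame. About 1 N slides it.
- rear_face (a point): Middle of the carrier's -y face (44 mm long, 7 mm high; point 3.5 mm above its underside), which looks to the grip end of the nest: pushed first, toward the end stop. At the start it lies at nest x = -25 to -19 mm. Pushing along nest x = -24 mm acts within the end stop's length, and a finger 22 mm wide passes the bracket and the arm there.
- open_face (a point): Middle of the carrier's -x face (36 mm long, 7 mm high; point 3.5 mm above its underside), on the plate's open side: pushed second, toward the side stop; the space before it is free. The opposite face then meets the side stop.
- side_stop (a point): Middle of the side stop's inner face, at the foot, on the plate's top (nest frame 30, 51, 10 mm). The face looks to the nest's -x and is 50 mm long (y 26 to 76), 6 mm high.
- end_stop (a point): Middle of the end stop's inner face, at the foot, on the plate's top (nest frame 0, 82, 10 mm). The face looks to the nest's -y and is 56 mm long (x -28 to +28), 6 mm high.
- clamp_tip (a point): Top of the clamp arm, straight above its foot, 6 mm from the arm's end: the spot to press downward. It moves with the arm: 55 to 60 mm above the bench when open, about 45 mm when the foot rests on the carrier.
- nest_handle (a joint): Angle of the clamp lever in rad: 0.20 to 0.28 at the start (arm raised, foot 10 to 15 mm above the carrier); falls as the arm goes down; about 0.05 when the foot rests on the 7 mm carrier. The pin is stiff (about 4 N at the tip moves it) and the lever stays where it is left.
- weight_1: Brass weight, 36 mm across, 40 mm high, standing by itself on the bench to the right of the nest; origin under its centre. Leave alone.
- screwdriver: Screwdriver 160 mm long, 26 mm thick, lying loose on the bench beyond the nest; origin under its middle, its length along its y axis. Leave alone.
- tape_cream: Roll of tape 64 mm across, 24 mm high, lying flat and loose on the bench, on the near right of the nest; origin under its centre. Leave alone.
There are look-alikes about, which are no part of the job. Of the things shaped like the carrier, the steel one is meant.

How it is judged:
On the way, in this order (a step that is already met when the one before it is completed fails the run):
1. the carrier lies against the end stop (within 2 mm, square within 3 degrees), not yet at the side stop (y of carrier in the frame of nest above 0.0617 m and angle between the x axis of carrier and the x axis of nest, either way round below 0.05 rad), for 0.2 s.
2. the carrier lies against both stops (within 2 mm, square within 3 degrees), the clamp still open (all of step 1 and x of carrier in the frame of nest above 0.006 m), for 0.2 s.
3. the clamp arm is down on the carrier, which is still against both stops (all of step 2 and value of joint nest_handle below 0.075 rad), for 0.2 s.
At the end, for the whole second after the job is handed in: The carrier lies on the nest's plate against the side stop and the end stop (within 2 mm of each, square within 3 degrees), at rest, with the clamp arm down on it (lever angle below 0.075 rad) (all of step 3 and z of carrier in the frame of nest below 0.013 m and linear speed of carrier below 0.01 m/s); the robot touches nothing.
It fails at once if the carrier is lifted or tipped off the nest's base plate (z of carrier in the frame of nest above 0.016 m or angle between carrier's own z axis and vertical above 0.2 rad).
It fails at once if the carrier or the nest is pushed with more than 35 N (contact force between any of the arm, the fingers and carrier above 35 N or contact force between any of the arm, the fingers and nest above 35 N).
It fails at once if the brass weight, the screwdriver or the tape roll is shifted by more than 15 mm (distance of any of weight_1, screwdriver, tape_cream from where it was at the start of the episode above 0.015 m).
It also fails if it takes over 48 s, if anything falls off the work surface, if the arm or the gripper's body presses on something with over 40 N, if the wrist force passes 120 N, or if a joint passes its speed limit or range.

## Robot

A 6-joint arm with a two-finger parallel gripper is mounted at the origin on a cart in front of the work surface, level with it; the furniture and walls round the work are solid. World frame = base frame: x ahead of the robot, y to its left, z up, the work surface at z = 0. Lengths are in m, angles in rad, forces in N, time in s.
With the tool pointing down it reaches from about 0.25 to 0.725 m from the base axis. Payload 4 kg.
Tool frame: the origin (TCP) lies at the very end of the fingers, on their centre line; the grasp point (between the pads) lies 19 mm behind it (ctrl.grip_depth is the distance from the TCP to the grasp point, in m); z points along the fingers, y is the line along which they close (so a half turn about z gives the same grasp; the last joint's range is limited). The gripper opens to 85 mm and grips with 20 to 120 N. Pads are 22 mm wide; open, the fingers measure 114 mm over their backs; the gripper's body (76 mm by 85 mm) begins 54 mm behind the grasp point. The pads swing forward as they close: fully open they stand 13 mm farther back than shut.
Start: joints at [1.333, 0.241, 0.005, 1.335, 0, 1.571], TCP at [0.118, 0.486, 0.231] pointing down, gripper open.
Joint ranges: [-2.72, 2.72], [-1.05, 1.87], [-1.09, 1.28], [-1.99, 2.15], [-1.42, 1.44], [-3.14, 3.14]. Speed limits (rad/s): [2.79, 2.79, 3.14, 3.14, 3.14, 3.14].

## Interface

Orientations are given as a unit quaternion [w, x, y, z].
In Python, from workcell import get_obs, eyes, ctrl gives the robot as it stands.
- The arm moves only by the shell command python3 -m jog 'ROWS' [OPENING]. ROWS is a JSON object of lists of equal length, an entry for each row: "linear": the shift along the world's x, y, z in cm, a list of three; "roll": the turn about the world's z in degrees. A call has 1 to 5 rows; each row shifts and turns the commanded pose from where the row before left it; what a row does not reach is not made up. A row lasts 1/8 s, in which the tool goes at most 62.5 mm and 10.7 degrees, less where a joint would pass 70% of its speed; a pose out of reach is approached as far as the arm can. A call is refused whole if a number of a shift passes 6.25 or a number of a turn 10.7, either way. A call with a gripper value outside its range is refused whole. OPENING is the opening in per cent of the stroke, from 0 (shut) to 100 (fully open), set as the call begins (- or left out, the last holds). The fingers move at their own pace and stop on an object; the grip force is fixed at half the most. Time passes only in rows, so rows that do not move let the fingers close. It gives the time, the measured TCP pose, the force, the opening and the grip force at its end, in the units of the state.
- get_obs(): the state, without advancing time (a new reading comes with each control period).
- eyes.grab_frame(name): name is "scene" or "top"; returns a dict with "image" (420x560x3 uint8, red, green, blue), "vfov" (degrees; the focal length in pixels is half the picture's height over the tangent of half this angle, whatever the lens; pixels are square), "cx", "cy" (the principal point, pixels), "T" (4x4, takes a point from camera to world coordinates). Camera axes: x right, y down, z forward; pixel columns grow to the right and rows downward; lengths in m; the calibration is good to about 2 mm. A picture is of the moment at which its call begins. There is no depth.
- ctrl.sign_off(): hands the job in; it is judged then, once.
The state is a dict: "clock": time; "qpos": joint angles; "qvel": joint speeds; "joint_efforts": joint torques, N m; "eef_pos": TCP position; "tcp_rot": TCP orientation; "wrist_force": force on the tool from outside, world axes, zero at the start; "ft_torque": the same for the moment, N m; "width": opening from 0.0 (shut) to 1.0 (fully open); "grasp_force": force on a finger pad.
Only numpy, scipy, OpenCV 4.12 (cv2) and the standard library are available. Lean on these libraries where they do the work, as an engineer would, in place of code of your own. Each camera call takes 0.05 s, during which the arm holds its last target. There are 200 camera calls.

## Working session

There is one attempt and no reset: what is moved stays moved. The work goes in short steps, Python scripts to look and compute and a shell command to move; the robot and the scene stay as the last step left them, time stands still between calls to the robot, and variables do not carry over. Pictures are saved under pics/ and viewed, at most 10 in all, crops included, and the job is handed in when it is done.

```bash
mkdir -p pics; ls
cat > h.py <<'E'
import numpy as np, cv2, json, pickle
from workcell import get_obs, eyes, ctrl
def grab(n,tag):
    f=eyes.grab_frame(n); pickle.dump(f,open(f'{tag}.pkl','wb')); return f
def K(f):
    h=f["image"].shape[0]; return h/2/np.tan(np.radians(f["vfov"])/2)
def ray(f,u,v):
    d=np.array([(u-f["cx"])/K(f),(v-f["cy"])/K(f),1.]); T=np.array(f["T"]); return T[:3,3],T[:3,:3]@d
def plane(f,u,v,z):
    o,d=ray(f,u,v); return o+d*(z-o[2])/d[2]
def proj(f,p):
    T=np.array(f["T"]); c=T[:3,:3].T@(np.array(p)-T[:3,3]); return c[:2]/c[2]*K(f)+[f["cx"],f["cy"]]
def tri(f1,a,f2,b):
    A=np.zeros((3,3));y=np.zeros(3)
    for f,p in((f1,a),(f2,b)):
        o,d=ray(f,*p);d=d/np.linalg.norm(d);M=np.eye(3)-np.outer(d,d);A+=M;y+=M@o
    return np.linalg.solve(A,y)
def save(f,name,crop=None,s=1):
    im=f["image"][:,:,::-1]
    if crop: x0,y0,x1,y1=crop; im=im[y0:y1,x0:x1]
    cv2.imwrite(f'pics/{name}.png',cv2.resize(im,None,fx=s,fy=s,interpolation=cv2.INTER_CUBIC))
E
python3 - <<'E'
from h import *
for n in("scene","top"):
    f=grab(n,n); save(f,n); print(n,f["vfov"],f["cx"],f["cy"],np.round(f["T"],3))
print(get_obs())
E
```

```text
pics
scene 49.8104208704032 278.10385731774943 202.4234594309544 [[ 0.575 -0.573  0.584 -0.096]
 [-0.818 -0.415  0.399 -0.539]
 [ 0.014 -0.707 -0.707  0.768]
 [ 0.     0.     0.     1.   ]]
top 47.28681142017529 274.7574224354693 207.80126829201959 [[ 0.021 -0.987  0.162  0.293]
 [-0.999 -0.026 -0.026 -0.122]
 [ 0.029 -0.161 -0.987  1.029]
 [ 0.     0.     0.     1.   ]]
{'clock': 0.1, 'qpos': array([ 1.33298621e+00,  2.41324353e-01,  3.83567984e-03,  1.33517326e+00,
       -9.60811215e-06,  1.57080568e+00]), 'qvel': array([-9.73701174e-04, -2.39713363e-03,  3.23936252e-03,  5.59983564e-04,
       -5.76785974e-05,  1.82257911e-03]), 'joint_efforts': array([-2.76560431e-04, -3.73137045e+01,  2.53010076e+01,  1.08621755e-02,
       -6.28159728e-05, -2.81337535e-06]), 'eef_pos': array([0.11765693, 0.48537718, 0.23049972]), 'tcp_rot': array([-1.05879383e-04,  1.18629656e-01,  9.92938132e-01, -9.26787202e-04]), 'wrist_force': array([-0.1924868 ,  0.07000773,  0.61957716]), 'ft_torque': array([-0.03296605, -0.01937012,  0.00865138]), 'grasp_force': 0.0, 'width': 0.9972312757257962}
```

View pics/scene.png

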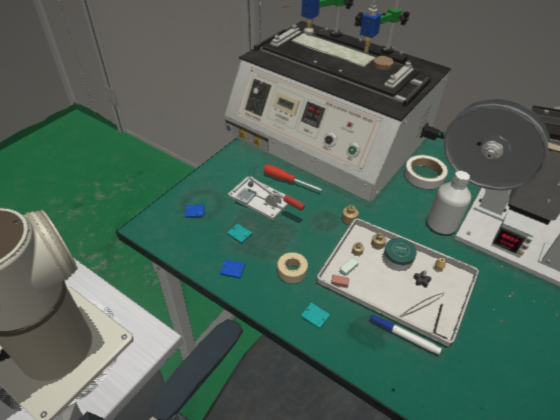

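View pics/top.png

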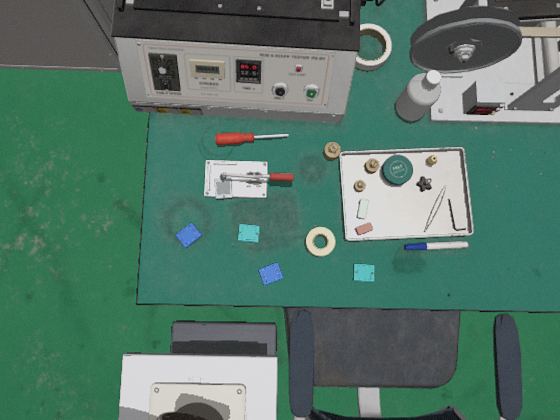

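The nest is at top (237,180) and scene (262,197), with its red grip to the right. The blocks that could be mistaken for the carrier are blue (188,236), cyan (249,233), blue (271,274) and cyan (364,273). The steel one lies on the nest at about (224,188). I'll check that in a close crop.

Run:
```python
from h import *
a=pickle.load(open('top.pkl','rb'));b=pickle.load(open('scene.pkl','rb'))
A=cv2.resize(a["image"][150:210,195:300,::-1],None,fx=7,fy=7,interpolation=cv2.INTER_CUBIC)
cv2.imwrite('pics/topc.png',A)
B=cv2.resize(b["image"][165:230,220:310,::-1],None,fx=8,fy=8,interpolation=cv2.INTER_CUBIC)
cv2.imwrite('pics/scenec.png',B)
```

```text
(no output)
```

View pics/topc.png

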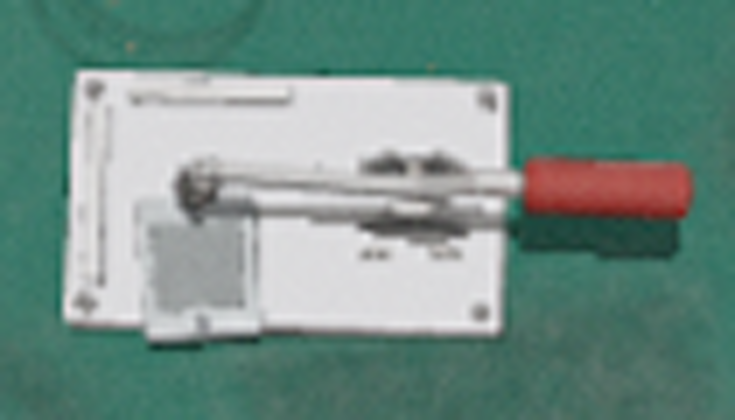

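View pics/scenec.png

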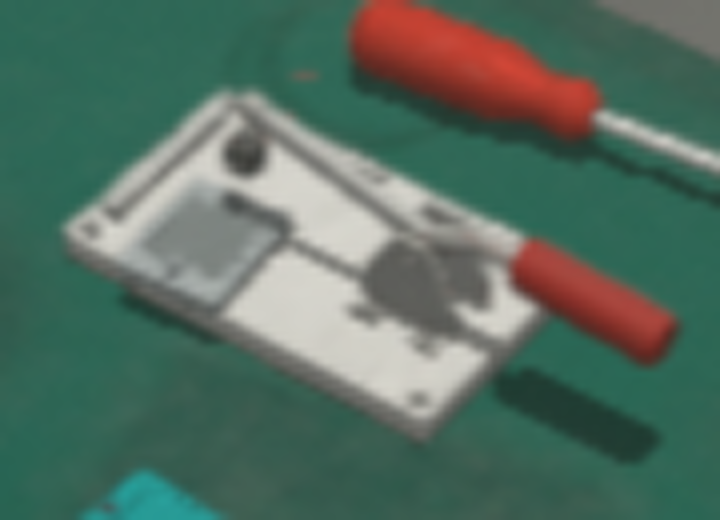

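The steel block with the grey sheet on the plate (top crop about 137–262 × 200–338) is the carrier. Two stops and the open clamp arm are visible. Next I'll measure the corners.

Run:
```python
from h import *
a=pickle.load(open('top.pkl','rb'));b=pickle.load(open('scene.pkl','rb'))
t=lambda u,v:(195+(u-3)/7,150+(v-3)/7); s=lambda u,v:(220+(u-3.5)/8,165+(v-3.5)/8)
pt={'TL':t(77,70),'TR':t(509,82),'BR':t(502,330),'BL':t(66,322)}
for k,q in (('BL',s(66,234)),('BR',s(425,430))): print('tri',k,np.round(tri(a,pt[k],b,q),4))
print('tri tip',tri(a,t(200,170),b,s(240,130)))
N={'TL':(40,93),'TR':(40,-42),'BR':(-40,-42),'BL':(-40,93)}
W=np.array([plane(a,*pt[k],.010)[:2] for k in N]);M=np.array(list(N.values()))/1e3
print(np.round(W,4))
wc,mc=W.mean(0),M.mean(0);H=(M-mc).T@(W-wc);th=np.arctan2(H[0,1]-H[1,0],H[0,0]+H[1,1])
R=np.array([[np.cos(th),-np.sin(th)],[np.sin(th),np.cos(th)]]);o=wc-R@mc
print('nest',o,np.degrees(th),'res mm',np.round(((W-o)@R-M)*1e3,1))
np.savez('nest.npz',R=R,o=o)
C=np.array([plane(a,*t(*p),.017)[:2] for p in((137,203),(258,199),(262,334),(149,340))]);n=(C-o)@R*1e3
print('carrier corners nest mm',np.round(n,1),'world',np.round(C,4))
Cs=np.array([plane(b,*s(*p),.017)[:2] for p in((290,232),(212,308),(120,262))]);print('scene',np.round((Cs-o)@R*1e3,1))
```

```text
tri BL [0.4835 0.0049 0.0075]
tri BR [ 0.4846 -0.1289  0.0041]
tri tip [ 0.52245291 -0.03582576  0.04354395]
[[ 0.5626  0.0051]
 [ 0.5626 -0.1295]
 [ 0.4838 -0.1292]
 [ 0.4827  0.0049]]
nest [ 0.52300207 -0.08767409] 0.16821219142909283 res mm [[-0.2 -0.4]
 [-0.5  0.1]
 [ 0.7  0.6]
 [-0.  -0.3]]
carrier corners nest mm [[ -3.6  71.6]
 [ -1.4  34.6]
 [-43.6  32. ]
 [-46.3  66.3]] world [[ 0.5192 -0.016 ]
 [ 0.5215 -0.0531]
 [ 0.4793 -0.0558]
 [ 0.4765 -0.0215]]
scene [[ -6.5  31.9]
 [-45.4  31.1]
 [-46.1  65. ]]
```

The nest is at (0.523, −0.088) with yaw about 0. The carrier is near nest (−23, 51), turned about 4.5°. I'll set out with the fingers shut and turn +13.7° so they are square to the nest.

```bash
python3 -m jog '{"linear":[[3,-4.5,0],[3,-4.5,0],[3,-4.5,0],[3,-4.5,0],[3,-4.5,0]],"roll":[3,3,3,3,1.7]}' 0; python3 -m jog '{"linear":[[3,-4.5,-1],[3,-4.5,-1],[3,-4.5,-1],[3,-4.5,-1],[3,-4.5,-1]],"roll":[0,0,0,0,0]}'
```

```text
clock: 0.72
eef_pos: [0.2683, 0.2593, 0.2311]
tcp_rot: [-0.0, -0.001, 1.0, -0.0]
wrist_force: [0.6, 0.9, -0.9]
width: -0.0
grasp_force: 0.0
clock: 1.35
eef_pos: [0.4184, 0.0342, 0.1808]
tcp_rot: [-0.0, -0.001, 1.0, 0.0]
wrist_force: [2.0, 1.0, 1.2]
width: -0.003
grasp_force: 0.0
```

```bash
python3 -m jog '{"linear":[[2.7,-4.1,-1.5],[2.7,-4.1,-1.5],[2.7,-4.1,-1.5],[0,0,-1.5],[0,0,0]],"roll":[0,0,0,0,0]}'
python3 - <<'E'
from h import *
f=grab("scene","s2");save(f,'s2',(180,120,340,240),5)
E
```

```text
clock: 1.98
eef_pos: [0.4967, -0.0867, 0.1194]
tcp_rot: [-0.003, -0.0, 1.0, 0.001]
wrist_force: [-0.2, 0.2, -0.1]
width: -0.004
grasp_force: 0.0
```

View pics/s2.png

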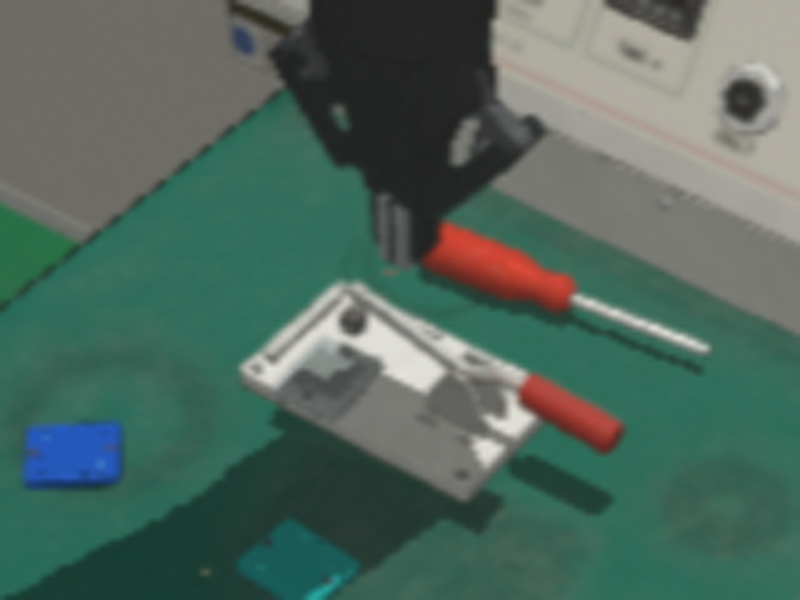

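The shut fingers are clear above the nest, with the tips near crop (400,260). The carrier is undisturbed. Going down behind the rear face.

```bash
python3 -m jog '{"linear":[[0.2,0,-2.5],[0,0,-2.5],[0,0,-2.5],[0,0,-2],[0,0,0]],"roll":[0,0,0,0,0]}'; python3 -m jog '{"linear":[[0,0,-0.5],[0,0,-0.3],[0,0,-0.2],[0,0,0]],"roll":[0,0,0,0]}'
```

```text
clock: 2.65
eef_pos: [0.4993, -0.0857, 0.0259]
tcp_rot: [-0.001, -0.002, 1.0, 0.0]
wrist_force: [-0.3, 0.1, -0.3]
width: 0.002
grasp_force: 0.0
clock: 3.15
eef_pos: [0.5008, -0.0871, 0.0164]
tcp_rot: [0.0, -0.001, 1.0, -0.0]
wrist_force: [0.3, -0.1, 0.9]
width: 0.002
grasp_force: 0.0
```

```bash
python3 -m jog '{"linear":[[-0.2,0.4,-0.2],[0,0.4,-0.05],[0,0.3,0],[0,0.2,0],[0,0.2,0]],"roll":[0,0,0,0,0]}';  python3 -m jog '{"linear":[[0,0.2,0],[0,0.2,0],[0,0.2,0],[0,0.2,0]],"roll":[0,0,0,0]}'
python3 - <<'E'
from h import *
f=grab("scene","s3");save(f,'s3',(210,140,310,225),6)
E
```

```text
clock: 3.78
eef_pos: [0.4988, -0.0719, 0.0138]
tcp_rot: [0.0, -0.001, 1.0, -0.0]
wrist_force: [0.6, 0.4, -0.1]
width: 0.0
grasp_force: 0.0
clock: 4.28
eef_pos: [0.4988, -0.064, 0.0138]
tcp_rot: [-0.0, -0.001, 1.0, -0.0]
wrist_force: [-0.2, 0.7, -0.3]
width: -0.004
grasp_force: 0.0
```

View pics/s3.png

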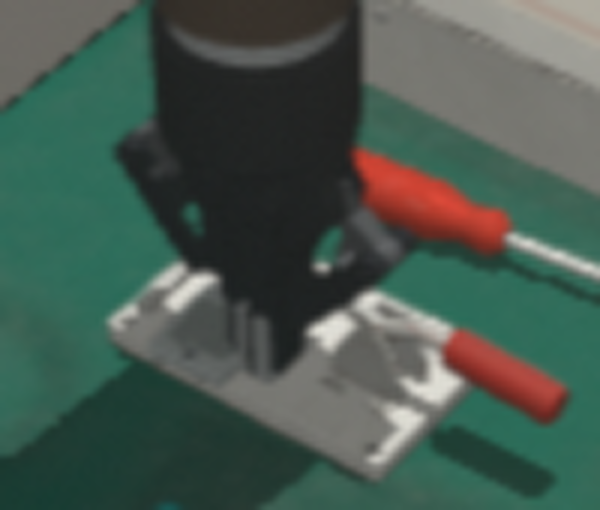

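The fingertips are just at the carrier's rear face, around crop (240,370). I'll go on slowly and watch the force.

```bash
for i in 1; do python3 -m jog '{"linear":[[0,0.15,0],[0,0.15,0],[0,0.15,0],[0,0.15,0]],"roll":[0,0,0,0]}' | egrep 'eef|wrist'; done; python3 -m jog '{"linear":[[0,0.1,0],[0,0.1,0],[0,0.1,0]],"roll":[0,0,0]}' | egrep 'eef|wrist'
```

```text
eef_pos: [0.4987, -0.058, 0.0138]
wrist_force: [-0.2, -0.9, 0.3]
eef_pos: [0.4988, -0.055, 0.0138]
wrist_force: [-0.2, 0.1, 1.3]
```

```bash
python3 -m jog '{"linear":[[0,0.1,0],[0,0.1,0]],"roll":[0,0]}' | egrep 'eef|wrist';python3 -m jog '{"linear":[[0,0.1,0],[0,0.1,0]],"roll":[0,0]}' | egrep 'eef|wrist'
python3 - <<'E'
from h import *
f=grab("scene","s4");save(f,'s4',(210,160,290,220),8)
E
```

```text
eef_pos: [0.4988, -0.053, 0.0138]
wrist_force: [-0.2, 0.1, -0.1]
eef_pos: [0.4988, -0.051, 0.0138]
wrist_force: [0.6, -0.3, 0.2]
```

View pics/s4.png

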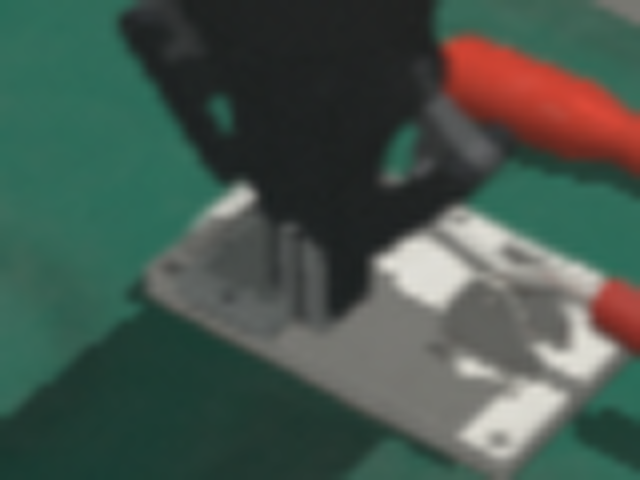

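The carrier now touches the fingertips, with its near corners around crop (175,290) and (280,325). It is close to the end stop. I'll compute where it is.

```bash
cat >> h.py <<'E'
_n=np.load('nest.npz'); R=_n['R'];o=_n['o']
def nest(f,u,v,z): return np.round((plane(f,u,v,z)[:2]-o)@R*1e3,1)
E
python3 - <<'E'
from h import *
f=pickle.load(open('s4.pkl','rb'))
s=lambda u,v:(210+(u-3.5)/8,160+(v-3.5)/8)
for p in((275,325),(170,283),(262,333)): print(p,nest(f,*s(*p),.017))
print('plate BL',nest(f,*s(146,283),.010), nest(f,*s(500,475),.010))
print('fing',nest(f,*s(325,325),.0138),nest(f,*s(280,312),.0138),nest(f,*s(365,295),.0138))
for y in(30,36.7,45.7,63.7,81.7):
  for x in (-24,-46): print(x,y,(proj(f,[*(o+R@np.array([x,y])/1e3),.017])-[210,160])*8+3.5)
E
python3 -m jog '{"linear":[[0,0.1,0],[0,0.1,0]],"roll":[0,0]}' | egrep 'eef|wrist'
```

```text
(275, 325) [-40.8  41.1]
(170, 283) [-45.   77.3]
(262, 333) [-45.6  42.1]
plate BL [-43.8  88.1] [-45.9 -43.9]
fing [-29.7  31.2] [-33.1  45.3] [-12.6  29.2]
-24 30 [339.47945404 307.96965454]
-46 30 [293.82667906 350.79107862]
-24 36.7 [321.47701244 298.72188606]
-46 36.7 [275.72024698 341.32367286]
-24 45.7 [297.43458127 286.37140371]
-46 45.7 [251.54063818 328.68075311]
-24 63.7 [249.82514569 261.91466348]
-46 63.7 [203.66530497 303.6479248 ]
-24 81.7 [202.83923496 237.77822498]
-46 81.7 [156.42446275 278.94685614]
eef_pos: [0.4988, -0.049, 0.0138]
wrist_force: [0.6, -0.8, 0.5]
```

```bash
for i in 1; do python3 -m jog '{"linear":[[0,0.1,0]],"roll":[0]}' | egrep 'eef|wrist';  python3 -m jog '{"linear":[[0,0.1,0]],"roll":[0]}' | egrep 'eef|wrist'; done
```

```text
eef_pos: [0.4988, -0.048, 0.0138]
wrist_force: [-0.2, -0.2, 0.0]
eef_pos: [0.4988, -0.0477, 0.0138]
wrist_force: [0.5, -3.8, 0.3]
```

```bash
python3 -m jog '{"linear":[[0,0.04,0]],"roll":[0]}' | egrep 'eef|wrist';  python3 -m jog '{"linear":[[0,0.04,0]],"roll":[0]}' | egrep 'eef|wrist'
```

```text
eef_pos: [0.4987, -0.0476, 0.0138]
wrist_force: [-0.7, -5.6, -0.6]
eef_pos: [0.4987, -0.0476, 0.0138]
wrist_force: [-0.1, -6.5, 0.4]
```

Firm contact against the end stop at 6.5 N, square between finger and stop. I'll back off, go round to the open side at low level, and check.

```bash
python3 -m jog '{"linear":[[0,0,0],[0,0,0],[0,-0.6,0],[0,-0.9,0]],"roll":[0,0,0,0]}' | egrep 'eef|wrist';  python3 -m jog '{"linear":[[-2,0,0],[-4,0,0],[-3,0,0],[0,0,0]],"roll":[0,0,0,0]}' | egrep 'clock|eef|wrist'
python3 - <<'E'
from h import *
f=grab("scene","s5");g=grab("top","t5")
A=cv2.resize(g["image"][150:210,195:265],None,fx=7,fy=7,interpolation=cv2.INTER_CUBIC)
B=cv2.resize(f["image"][160:220,215:275],None,fx=5,fy=7,interpolation=cv2.INTER_CUBIC)
cv2.imwrite('pics/s5.png',np.hstack([A,B])[:,:,::-1])
E
```

```text
eef_pos: [0.4989, -0.061, 0.0138]
wrist_force: [0.4, -0.2, 0.2]
clock: 7.5
eef_pos: [0.4058, -0.061, 0.0135]
wrist_force: [0.3, 0.3, 0.0]
```

View pics/s5.png

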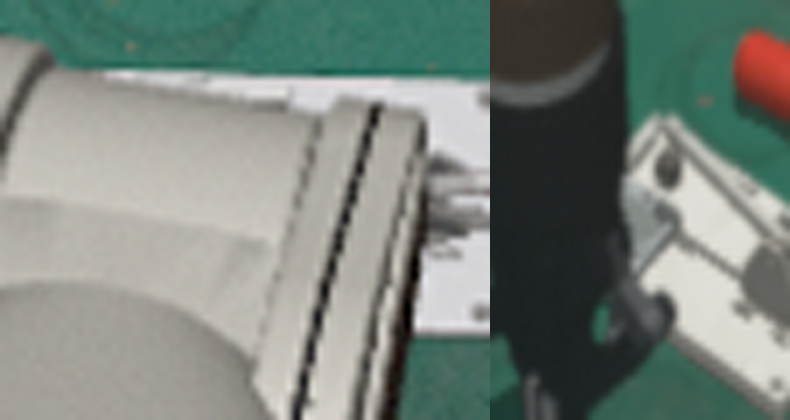

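The arm hides the top view. In the scene view the carrier is against the end stop and under the clamp arm. Moving beside the open face next.

```bash
python3 -m jog '{"linear":[[0,2,0],[1,1.6,0],[2.5,0,0],[1,0,0],[0,0,0]],"roll":[0,0,0,0,0]}' | egrep 'clock|eef|wrist'
python3 - <<'E'
from h import *
f=grab("scene","s6");save(f,'s6',(205,145,285,215),8)
E
```

```text
clock: 8.22
eef_pos: [0.4549, -0.0254, 0.0138]
wrist_force: [0.5, 0.2, -0.6]
```

View pics/s6.png

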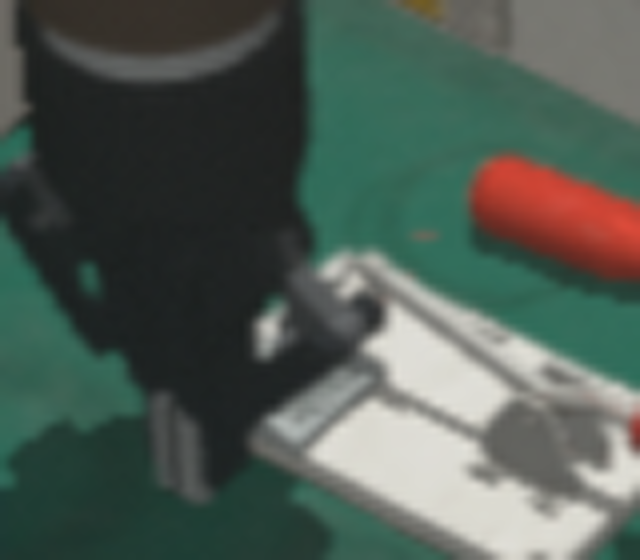

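The fingers stand off the plate's open side, around crop (190,490). The carrier lies along the end stop, square to the plate. Pushing across now.

```bash
python3 -m jog '{"linear":[[0.3,0,0],[0.3,0,0],[0.2,0,0],[0.2,0,0],[0.2,0,0]],"roll":[0,0,0,0,0]}' | egrep 'clock|eef|wrist'
python3 -m jog '{"linear":[[0.2,0,0],[0.2,0,0],[0.2,0,0],[0.2,0,0],[0.2,0,0]],"roll":[0,0,0,0,0]}' | egrep 'clock|eef|wrist'
python3 -m jog '{"linear":[[0.2,0,0],[0.2,0,0],[0.2,0,0],[0.2,0,0]],"roll":[0,0,0,0]}' | egrep 'clock|eef|wrist'
```

```text
clock: 8.9
eef_pos: [0.4659, -0.0253, 0.0138]
wrist_force: [0.4, 0.0, -0.2]
clock: 9.52
eef_pos: [0.4759, -0.0253, 0.0138]
wrist_force: [-0.5, 0.3, 0.2]
clock: 10.02
eef_pos: [0.4839, -0.0253, 0.0138]
wrist_force: [0.6, 0.2, 0.2]
```

```bash
python3 -m jog '{"linear":[[0.2,0,0],[0.2,0,0],[0.2,0,0]],"roll":[0,0,0]}' | egrep 'eef|wrist'
python3 -m jog '{"linear":[[0.15,0,0],[0.15,0,0]],"roll":[0,0]}' | egrep 'eef|wrist'
python3 -m jog '{"linear":[[0.1,0,0],[0.1,0,0]],"roll":[0,0]}' | egrep 'clock|eef|wrist'
```

```text
eef_pos: [0.4899, -0.0253, 0.0138]
wrist_force: [-0.7, -0.2, -0.4]
eef_pos: [0.4929, -0.0253, 0.0138]
wrist_force: [-0.6, 0.4, -0.4]
clock: 10.9
eef_pos: [0.4948, -0.0253, 0.0138]
wrist_force: [0.5, -1.0, 0.3]
```

Run:
```python
from h import *
f=grab("scene","s7");save(f,'s7',(205,145,285,215),8)
```

```text
(no output)
```

View pics/s7.png

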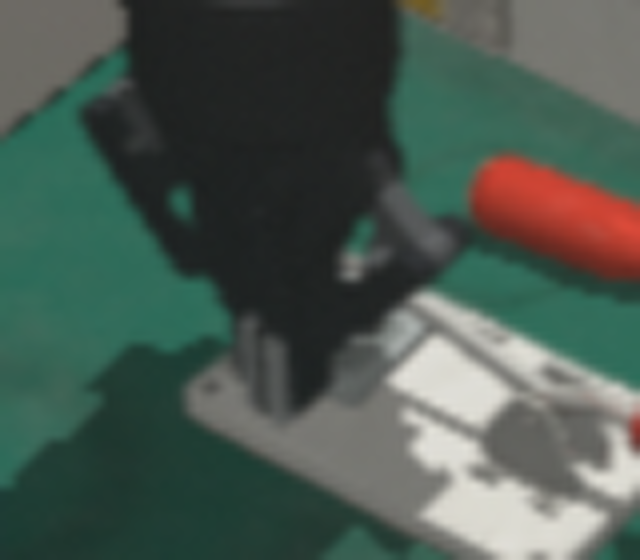

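The carrier has slid to near the side stop with the fingers behind it, around crop (280,400). I've used all 10 pictures, so the rest goes by force and numbers.

```bash
python3 -m jog '{"linear":[[0.1,0,0]],"roll":[0]}' | egrep 'eef|wrist'
python3 -m jog '{"linear":[[0.1,0,0]],"roll":[0]}' | egrep 'eef|wrist'
python3 -m jog '{"linear":[[0.1,0,0]],"roll":[0]}' | egrep 'eef|wrist'
```

```text
eef_pos: [0.4957, -0.0253, 0.0138]
wrist_force: [0.4, 0.5, 0.2]
eef_pos: [0.4968, -0.0252, 0.0138]
wrist_force: [0.4, -0.3, 0.4]
eef_pos: [0.4979, -0.0253, 0.0138]
wrist_force: [-0.0, 0.9, -0.3]
```

```bash
python3 -m jog '{"linear":[[0.1,0,0]],"roll":[0]}' | egrep 'eef|wrist'
python3 -m jog '{"linear":[[0.1,0,0]],"roll":[0]}' | egrep 'eef|wrist'
```

```text
eef_pos: [0.4982, -0.0253, 0.0137]
wrist_force: [-2.3, -0.5, 2.5]
eef_pos: [0.4983, -0.0253, 0.0136]
wrist_force: [-4.3, -0.1, 3.9]
```

```bash
python3 -m jog '{"linear":[[0.05,0,0],[0,0,0],[0,0,0]],"roll":[0,0,0]}' | egrep 'eef|wrist'
python3 -m jog '{"linear":[[-0.5,0,0],[-2,0,0],[-1,0,3],[0,-5,5],[0,-5,0]],"roll":[0,0,0,0,0]}' | egrep 'eef|wrist'
python3 -m jog '{"linear":[[-5,-5,0],[-5,-5,0],[0,0,0]],"roll":[0,0,0]}' | egrep 'clock|eef|wrist'
python3 - <<'E'
from h import *
f=grab("scene","s8");g=grab("top","t8")
b=pickle.load(open('scene.pkl','rb'))
def dump(f,u0,u1,v0,v1):
    for z in (f["image"].astype(int),): 
        for v in range(v0,v1,1): print(v,' '.join('%3d/%3d'%(z[v,u].mean(),z[v,u,2]-z[v,u,0]) for u in range(u0,u1)))
# steel/sheet mask: darker bluish-grey against the white plate
for n,f in(('s',f),('t',g)):
    im=f["image"];hsv=cv2.cvtColor(im,cv2.COLOR_RGB2HSV)
    print(n)
    # region: around carrier home
    c=np.array([proj(f,[*(o+R@np.array(p)/1e3),.017]) for p in((-14,45.7),(30,45.7),(30,81.7),(-14,81.7))]);print(np.round(c,1))
    u0,v0=np.floor(c.min(0)-6).astype(int);u1,v1=np.ceil(c.max(0)+6).astype(int)
    print(u0,u1)
    for v in range(v0,v1): print(v,' '.join('%3d'%im[v,u].mean() for u in range(u0,u1)))
E
```

```text
eef_pos: [0.4984, -0.0252, 0.0136]
wrist_force: [-5.6, -0.0, 4.8]
eef_pos: [0.4694, -0.1208, 0.0921]
wrist_force: [0.7, 0.7, 0.8]
clock: 12.95
eef_pos: [0.3746, -0.2105, 0.0881]
wrist_force: [0.1, 1.1, 0.8]
s
[[249.3 193. ]
 [260.3 182.9]
 [248.6 177.2]
 [237.5 187. ]]
231 267
171  84  84  84  85  85  86  86  86  86  85  85  85  85  85  85  85  85  82  78  81  81  79  71  57  44  43  44  46  46  47  47  47  48  49  48  49
172  85  85  84  84  85  85  85  86  85  85  85  85  85  86  86  85  83  79  78  80  81  77  66  47  42  42  44  45  46  47  48  48  48  48  49  48
173  86  86  85  86  85  85  85  86  84  85  85  85  85  85  85  85  83  80  79  82  82  77  64  41  40  44  45  45  46  47  47  47  48  48  49  49
174  84  85  85  86  86  86  86  86  85  84  85  86  86  87  86  86  83  81  81  82  81  78  65  40  39  42  44  45  46  46  47  48  48  48  48  49
175  85  84  85  85  85  85  86  85  86  86  86  86  86  86  86  88  91  92  85  88  91  84  66  40  37  40  46  46  46  47  47  48  48  49  48  50
176  84  85  85  84  85  86  87  86  87  85  85  84  85  86  90 103 126 131 113 11
[... 6784 characters left out ...]
 194 193 194 196 200 141 108 114 112 113 114 122 124 191 210 210 210 212 209 209
185  86 144 204 209 202 211 165 202 213 213 212 212 212 211 215 201 197 199 197 198 198 198 193 210 210 210 210 210 210 208
186  83 152 206 192 196 211 164 200 211 210 210 210 210 210 212 211 213 213 211 211 213 213 212 211 208 210 209 208 210 209
187  84 161 207 198 203 213 163 199 212 211 209 209 209 211 209 211 211 210 210 210 209 210 209 210 209 211 210 210 211 210
188  80 162 206 206 203 213 163 200 210 210 210 210 210 209 209 209 211 210 210 209 210 210 209 211 210 210 209 209 210 210
189  76 172 209 197 188 192 138 198 211 211 209 210 210 209 210 209 211 209 210 209 210 209 210 209 210 207 211 210 212 210
```

The top view is clear. The carrier's edges lie where the home pose predicts, at (226,183) and within about 0.5 px, and tilted about 1° at most. Going above the clamp tip.

```bash
python3 -m jog '{"linear":[[3.7,4.3,0.5],[3.7,4.3,0.5],[3.7,4.3,0],[3.6,4.4,0],[0,0,0]],"roll":[0,0,0,0,0]}' | egrep 'eef|wrist'
python3 -m jog '{"linear":[[0,0,-1],[0,0,-1],[0,0,0],[0,0,0]],"roll":[0,0,0,0]}' | egrep 'eef|wrist|tcp'
```

```text
eef_pos: [0.5276, -0.0296, 0.098]
wrist_force: [0.4, -0.2, -0.4]
eef_pos: [0.5235, -0.0357, 0.078]
tcp_rot: [-0.0, 0.0, 1.0, 0.0]
wrist_force: [0.7, 0.7, -0.1]
```

```bash
python3 -m jog '{"linear":[[-0.2,-0.2,-0.5],[0,0,-0.5],[0,0,-0.2],[0,0,0]],"roll":[0,0,0,0]}' | egrep 'eef|wrist'
python3 -m jog '{"linear":[[0,0,-0.2],[0,0,-0.2],[0,0,-0.2]],"roll":[0,0,0]}' | egrep 'eef|wrist'
python3 -m jog '{"linear":[[0,0,-0.2],[0,0,-0.2]],"roll":[0,0]}' | egrep 'eef|wrist'
```

```text
eef_pos: [0.5218, -0.0368, 0.0658]
wrist_force: [-0.1, 0.6, 0.2]
eef_pos: [0.5219, -0.0368, 0.0599]
wrist_force: [0.3, 0.5, 0.5]
eef_pos: [0.5221, -0.0361, 0.0565]
wrist_force: [-1.4, 3.8, 5.2]
```

```bash
python3 -m jog '{"linear":[[0,0,-0.15],[0,0,-0.15]],"roll":[0,0]}' | egrep 'eef|wrist'
python3 -m jog '{"linear":[[0,0,-0.15],[0,0,-0.15]],"roll":[0,0]}' | egrep 'eef|wrist'
python3 -m jog '{"linear":[[0,0,-0.15],[0,0,0]],"roll":[0,0]}' | egrep 'eef|wrist'
```

```text
eef_pos: [0.5222, -0.0356, 0.0536]
wrist_force: [-1.0, 2.4, 5.2]
eef_pos: [0.5224, -0.0356, 0.0507]
wrist_force: [-1.8, 3.9, 5.5]
eef_pos: [0.5225, -0.036, 0.049]
wrist_force: [-0.2, 3.3, 4.7]
```

```bash
python3 -m jog '{"linear":[[0,0,-0.1],[0,0,-0.1]],"roll":[0,0]}' | egrep 'eef|wrist'
python3 -m jog '{"linear":[[0,0,-0.1]],"roll":[0]}' | egrep 'eef|wrist'
python3 -m jog '{"linear":[[0,0,-0.05]],"roll":[0]}' | egrep 'eef|wrist'
```

```text
eef_pos: [0.5225, -0.0364, 0.0469]
wrist_force: [-0.3, 4.2, 5.7]
eef_pos: [0.5224, -0.0367, 0.0457]
wrist_force: [0.7, 3.1, 5.7]
eef_pos: [0.5224, -0.0367, 0.0452]
wrist_force: [0.6, 4.3, 7.3]
```

```bash
python3 -m jog '{"linear":[[0,0,-0.05]],"roll":[0]}' | egrep 'eef|wrist'
python3 -m jog '{"linear":[[0,0,-0.05]],"roll":[0]}' | egrep 'eef|wrist'
```

```text
eef_pos: [0.5225, -0.0367, 0.045]
wrist_force: [-0.1, 2.8, 9.3]
eef_pos: [0.5225, -0.0367, 0.045]
wrist_force: [-0.7, 2.9, 12.5]
```

The foot is seated at 45 mm, with force rising to 12.5 N and no further travel. Holding briefly, then drawing clear.

```bash
python3 -m jog '{"linear":[[0,0,0],[0,0,0],[0,0,0.5],[0,0,2],[0,0,3]],"roll":[0,0,0,0,0]}' | egrep 'eef|wrist'
python3 -m jog '{"linear":[[-4,-4,2],[-4,-4,0],[-4,-4,0],[-4,-4,0],[0,0,0]],"roll":[0,0,0,0,0]}' | egrep 'clock|eef|wrist'
python3 - <<'E'
from h import *
f=grab("scene","s9");g=grab("top","t9")
im=g["image"]
for v in range(162,188): print(v,' '.join('%3d'%im[v,u].mean() for u in range(205,233)))
h=cv2.cvtColor(f["image"],cv2.COLOR_RGB2HSV)
for n in('scene','s9'):
    q=pickle.load(open(n+'.pkl','rb'));h=cv2.cvtColor(q["image"],cv2.COLOR_RGB2HSV)
    m=((h[...,0]<6)|(h[...,0]>174))&(h[...,1]>120)&(h[...,2]>70);m[:190]=0;m[215:]=0;m[:,:280]=0;m[:,310:]=0
    ys,xs=np.nonzero(m);print(n,len(xs),xs.mean(),ys.mean())
E
```

```text
eef_pos: [0.5198, -0.0378, 0.0977]
wrist_force: [-0.7, 0.1, 0.4]
clock: 18.05
eef_pos: [0.358, -0.1991, 0.1183]
wrist_force: [1.6, 0.5, -0.2]
162 131 197 151 122 131 201 212 212 207 204 205 204 202 203 206 202 199 194 195 195 205 207 208 208 208 211 209 212
163 142 202 156 118 169 207 201 198 180 178 180 178 178 177 196 200 198 198 200 201 201 204 206 207 210 211 210 210
164 149 208 193 171 202 198 192 192 185 185 187 185 189 161 186 196 192 190 194 192 188 181 150 138 142 138 138 137
165 152 207 201 198 208 172 180 187 188 189 188 190 173 124 149 182 188 189 193 191 183 161 185 193 192 192 194 191
166 165 208 178 197 209 164 176 186 188 191 188 190 185 123 165 187 190 190 192 192 189 160 202 214 212 211 211 211
167 175 211 175 196 208 185 163 170 170 170 169 171 170 146 169 173 172 180 180 189 188 156 201 211 210 210 210 209
168 176 207 184 201 207 193 163 151 153 154 150 150 149 148 152 153 153 152 156 157 184 153 200 211 208 209 210 209
169 173 209 188 199 204 190 169 149 146 148 150 146 146 148 144 149 149 149 148 139 184 155 199 210 208 210 209 207
170 196 212 189 200 204 192 17
[... 1449 characters left out ...]
 177 204 213 212 211 210 211
183 203 210 203 211 133 118 135 135 140 141 144 152 120 110 149 156 161 164 165 171 180 174 203 210 210 209 209 210
184 205 208 203 209 159 183 193 193 193 192 196 197 197 140 109 113 108 114 113 122 126 189 208 210 211 208 207 209
185 204 209 204 209 165 203 214 212 209 211 211 210 213 201 196 195 197 197 194 196 193 209 209 209 210 209 210 209
186 206 190 195 210 162 198 211 209 210 209 210 211 210 210 212 211 212 213 212 212 211 212 210 209 209 210 209 211
187 208 198 201 212 161 198 211 209 208 210 208 209 209 209 210 211 209 210 209 210 208 209 208 209 209 208 210 209
scene 133 293.62406015037595 202.1578947368421
s9 117 293.64957264957263 198.04273504273505
```

```bash
python3 -c "
from workcell import ctrl; print(ctrl.sign_off())"
```

```text
the job is handed in; nothing more can be done
None
```

I handed the job in at about 18 s: by contact force and the last top view, the carrier is against the end stop and the side stop with the clamp foot down on it, the hand is clear, and the highest force I read was 12.5 N, but no verdict came back.

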